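# Lock the blade unit into an upturned blender jar

## Task

The blender jar stands upside down with its sprung blade unit in place but not locked. Turn the black lock collar clockwise until its two lugs come over the gaps of the steel ring, push it down through the gaps against the spring and, keeping it down, turn it on clockwise to its stop, then let it spring up into its lock notch. Leave the lid, the flour shaker and the brush where they are.

Things in the scene. Friction and masses are not known exactly. Their poses are not given: they have to be found in the camera images.
- blender_jar: Clear blender jar upside down on a round black rubber mat 160 mm across; fixed. Origin: centre of the mat's underside on the counter, z up. The black handle points along the jar's -y and reaches 113 mm from the axis, below the foot. The foot, 120 mm across, is on top, 132 mm up.
- ring_top (a point): Fixed point on the jar's axis, 148 mm above the counter, level with the tops of the two 6 mm thick ledges of the steel bayonet ring on the foot. The ring is 109 mm across, 150 mm high outside; its ledges reach in to 36 mm from the axis. Two gaps, half a turn apart, part them; the lugs fit these with 5 degrees play either way.
- ring_axis (a point): Fixed point on the jar's axis where the ring meets the foot, 132 mm up. The ring was pressed in by hand: the gap beside the round pip on its rim lies anywhere within 20 degrees of the handle's direction, either way (feel for it, or look). A raised bar on the rim, 107 degrees clockwise of the pip, marks where the pointer stands when locked.
- lock_collar (a joint): Turn of the black lock collar about the vertical axis, rad, growing clockwise seen from above; 0 with its pointer rib (on one lug, up the barrel) along the handle. Starts at -1.25 to -0.65, lugs above the ledges. Over the gaps (somewhere in -0.35 to 0.35) it can be pushed down. Down 11.5 mm or more, it turns on 1.75 to 1.95 rad to a solid stop. Turning takes under 0.3 N m.
- collar_top (a point): Point on the axis, at the collar's top face, 42 mm above the underside of its lugs (which reach 47 mm from the axis). The fluted barrel is round, 58 mm across: grip its upper 20 mm from above, at any yaw, so that fingertips stay clear of the ring. 190 mm above the counter when up, 177 fully down (hard stop), about 179 if let go under the ledges, 182 when locked.
- collar_flange (a point): Point on the axis, at the underside of the collar's lugs. A spring lifts the collar: about 3 N net when up, 14 N fully down. Let go in the gaps, it springs right up; under the ledges it stays down, pressed against them, and does not turn by itself; in the last 0.1 rad before the stop it springs up 3 mm into a notch and is locked.
- jar_lid: Black rubber jar lid, 126 mm across, 43 mm tall, lying on the counter to the left of the jar, to be left alone; origin at the centre of its underside
- flour_shaker: Steel flour shaker, 61 mm across, 84 mm tall, standing on the right of the jar, to be left alone; origin at the centre of its underside
- pastry_brush: Flat pastry brush, 44x180x13 mm, lying at the front right, to be left alone; origin at the centre of its underside

How it is judged:
By the outcome, as a careful person would: the job done as asked, in the order asked, and still so for the second after the job is handed in, with the robot touching nothing.
It also fails if it takes over 61 s, if anything falls off the work surface, if the arm or the gripper's body presses on something with over 40 N, if the wrist force passes 120 N, or if a joint passes its speed limit or range.

## Robot

A 7-joint arm with a two-finger parallel gripper is mounted at the origin on a cart in front of the work surface, level with it; the furniture and walls round the work are solid. World frame = base frame: x ahead of the robot, y to its left, z up, the work surface at z = 0. Lengths are in m, angles in rad, forces in N, time in s.
With the tool pointing down it reaches from about 0.425 to 0.875 m from the base axis. Payload 9.9 kg.
Tool frame: the origin (TCP) lies on the centre line of the jaws, within the pads' length; the fingertips stand 19 mm ahead of it and the grasp point (between the pads) is the TCP; z points along the fingers, y is the line along which they close (so a half turn about z gives the same grasp; the last joint's range is limited). The gripper opens to 85 mm and grips with 20 to 120 N. Pads are 22 mm wide; open, the fingers measure 114 mm over their backs; the gripper's body (76 mm by 85 mm) begins 54 mm behind the grasp point. The pads swing forward as they close: fully open they stand 13 mm farther back than shut.
Start: joints at [1.037, 0.576, 0.025, 1.437, -0.015, 1.129, -0.057], TCP at [0.293, -0.608, 0.25] pointing down, gripper open.
Joint ranges: [-2.76, 2.76], [-0.34, 2.15], [-1.52, 1.57], [0.19, 2.46], [-1.09, 4.23], [0.17, 1.99], [-2.82, 2.82]. Speed limits (rad/s): [2.22, 2.22, 3.01, 3.01, 3.14, 3.14, 3.14].

## Interface

Orientations are given as a unit quaternion [x, y, z, w].
In Python, from cell import env gives the robot as it stands.
- The arm moves only by the tool play_rows, never from a script. Its argument "moves" is a list of rows, each a list of 3 entries, a list of its own where there are three numbers: the shift along the tool's x, y, z in m, then the turn, a rotation vector about the tool's x, y, z in degrees, then the opening, from 0 (shut) to 1 (fully open). In form: [[[x, y, z], [wx, wy, wz], jaw], ...]. A call has 1 to 8 rows; each row shifts and turns the commanded pose from where the row before left it, along the tool's axes as they then stand; what a row does not reach is not made up. A row lasts 1/10 s, in which the tool goes at most 50 mm and 8.59 degrees, less where a joint would pass 70% of its speed; a pose out of reach is approached as far as the arm can. A call with a gripper value outside its range is refused whole. The fingers move at their own pace and stop on an object; the grip force is fixed at half the most. Time passes only in rows, so rows that do not move let the fingers close. It gives the time, the measured TCP pose, the force, the opening and the grip force at its end, in the units of the state.
- env.read_state(): the state, without advancing time (a new reading comes with each control period).
- env.grab_frame(name): name is "side" or "top" or "wrist"; returns a dict with "img" (384x512x3 uint8, blue, green, red), "z_map" (384x512 float32, m along the optical axis (not along the pixel's ray), 0 where there is no reading), "fx", "fy", "cx", "cy" (pixels), "D" ([k1, k2, p1, p2, k3] as OpenCV has them; the pictures are not rectified), "rvec" (rotation vector, rad) and "tvec" (3), from world to camera coordinates, as OpenCV has them. Camera axes: x right, y down, z forward; pixel columns grow to the right and rows downward; lengths in m; the calibration is good to about 2 mm. A picture is of the moment at which its call begins.
- env.hand_in(): hands the job in; it is judged then, once.
The state is a dict: "time": time; "joint_positions": joint angles; "joint_vel": joint speeds; "joint_efforts": joint torques, N m; "eef_pos": TCP position; "eef_rot": TCP orientation; "contact_force": force on the tool from outside, world axes, zero at the start; "torque": the same for the moment, N m; "opening": finger opening in m; "finger_force": force on a finger pad.
Only numpy, scipy, OpenCV 4.12 (cv2) and the standard library are available. Lean on these libraries where they do the work, as an engineer would, in place of code of your own. Each camera call takes 0.05 s, during which the arm holds its last target. There are 200 camera calls.

## Working session

There is one attempt and no reset: what is moved stays moved. The work goes in short steps, Python scripts to look and compute and a tool call to move; the robot and the scene stay as the last step left them, time stands still between calls to the robot, and variables do not carry over. Pictures are saved under pics/ and viewed, at most 10 in all, crops included, and the job is handed in when it is done.

Besides the shell and the picture viewer there is one more tool, called after "Call:" as name(argument=value, ...), one argument or row to a line, values as JSON. play_rows: Moves the arm, as the interface text tells. Its arguments: {"type":"object","properties":{"moves":{"type":"array","items":{"type":"array"}}},"required":["moves"]}

```bash
mkdir -p pics; python3 - <<'E'
from cell import env
import cv2,numpy as np
s=env.read_state();print({k:np.round(v,3).tolist() for k,v in s.items()})
ims=[]
for n in("side","top"):
    f=env.grab_frame(n);ims.append(f["img"]);np.savez(f"pics/{n}0.npz",**f)
    print(n,f["fx"],f["fy"],f["cx"],f["cy"],f["D"],f["rvec"],f["tvec"])
cv2.imwrite("pics/a.png",cv2.resize(ims[0],(800,600)));cv2.imwrite("pics/b.png",cv2.resize(ims[1],(800,600)))
E
```

```text
{'time': 0.0, 'joint_positions': [1.037, 0.577, 0.025, 1.438, -0.015, 1.129, -0.056], 'joint_vel': [0.001, 0.001, 0.001, 0.0, -0.001, 0.001, 0.0], 'joint_efforts': [-0.002, -76.577, 2.249, -28.597, 0.015, 0.013, -0.0], 'eef_pos': [0.293, -0.607, 0.249], 'eef_rot': [0.975, 0.223, -0.0, -0.001], 'contact_force': [-0.882, -0.729, -0.886], 'torque': [-0.004, -0.028, -0.005], 'finger_force': 0.0, 'opening': 0.085}
side 400.60331323540214 400.60331323540214 266.6806351596236 192.9422486478511 [-0.02945201  0.          0.          0.          0.        ] [ 0.03706667 -2.69012514  1.60319258] [0.5080256  0.15812132 1.37853071]
top 404.87588423819983 404.87588423819983 257.488780530811 194.0725142566147 [-0.12320265  0.          0.          0.          0.        ] [ 2.18173316 -2.1972522   0.09755425] [-0.05102636  0.50732496  1.29233216]
```

View pics/a.png

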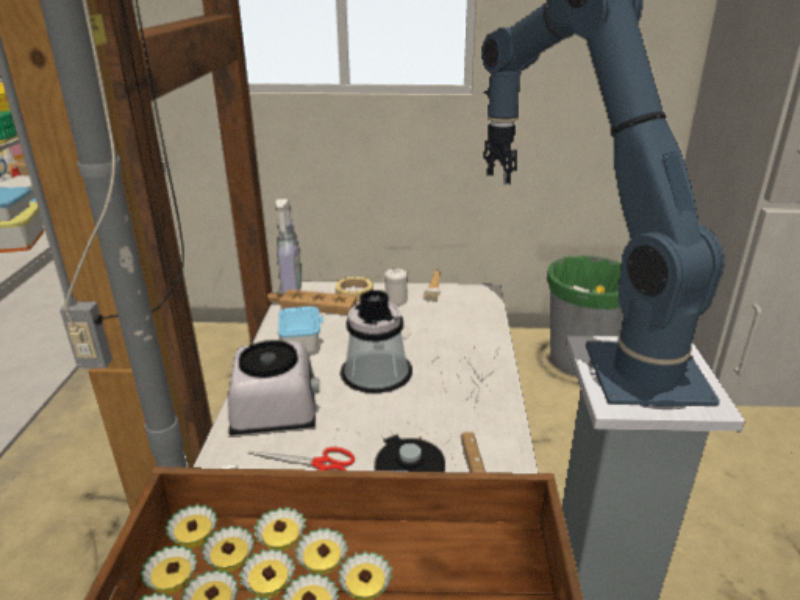

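View pics/b.png

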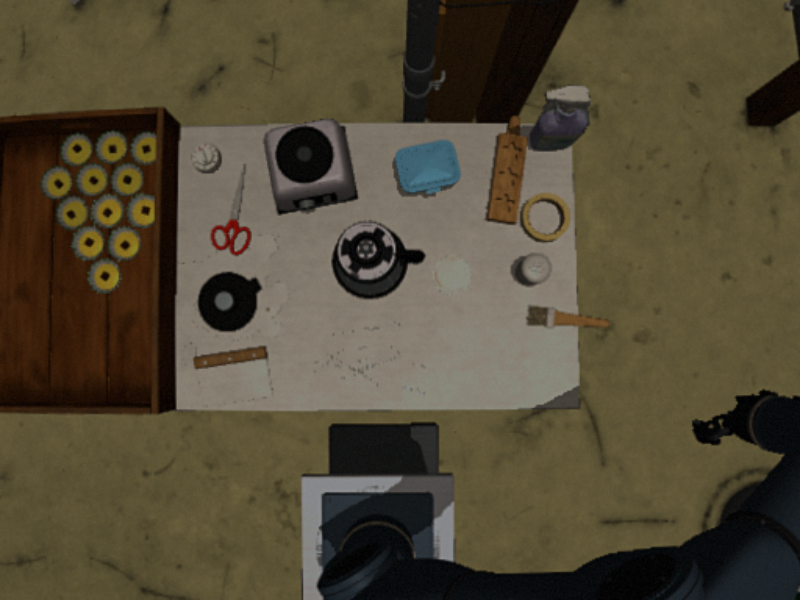

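The side view shows the collar top near (375,298) in the 800x600 picture. The top view shows the ring and collar near (367,248), with the handle pointing right to (420,257). Next I'll enlarge both.

```bash
cat > h.py <<'E'
import cv2,numpy as np
from scipy.spatial.transform import Rotation as R
def ray(f,u,v):
    K=np.array([[f["fx"],0,f["cx"]],[0,f["fy"],f["cy"]],[0,0,1]],float)
    p=cv2.undistortPoints(np.array([[[u,v]]],float),K,np.array(f["D"],float))[0,0]
    Rm=cv2.Rodrigues(np.array(f["rvec"],float))[0];t=np.array(f["tvec"],float).ravel()
    return -Rm.T@t, Rm.T@np.array([p[0],p[1],1])
def onz(f,u,v,z):
    c,d=ray(f,u,v);return c+d*(z-c[2])/d[2]
def meet(a,b):
    (c1,d1),(c2,d2)=a,b
    A=np.stack([d1,-d2],1);s=np.linalg.lstsq(A,c2-c1,rcond=None)[0]
    p,q=c1+d1*s[0],c2+d2*s[1];return (p+q)/2,np.linalg.norm(p-q)
def proj(f,P):
    K=np.array([[f["fx"],0,f["cx"]],[0,f["fy"],f["cy"]],[0,0,1]],float)
    return cv2.projectPoints(np.atleast_2d(np.array(P,float)),np.array(f["rvec"],float),np.array(f["tvec"],float),K,np.array(f["D"],float))[0][:,0]
E
python3 - <<'E'
import cv2,numpy as np
from h import *
a=np.load("pics/side0.npz");b=np.load("pics/top0.npz")
def crop(f,x,y,w,h,k): 
    return cv2.resize(f["img"][y:y+h,x:x+w],None,fx=k,fy=k,interpolation=cv2.INTER_CUBIC)
A=crop(a,215,180,50,75,8);B=crop(b,205,135,50,75,8)
B=cv2.convertScaleAbs(B,alpha=1.7)
cv2.imwrite("pics/c.png",np.hstack([A,B]))
# top depth points of collar
z=b["z_map"];P=[]
for v in range(135,205):
    for u in range(205,280):
        if z[v,u]>0:
            c,d=ray(b,u,v);P.append(c+d*z[v,u])
P=np.array(P);
for lo,hi in((.180,.2),(.14,.156)):
    q=P[(P[:,2]>lo)&(P[:,2]<hi)];print(len(q),q.mean(0),q.min(0),q.max(0))
E
```

```text
234 [0.59704614 0.01483338 0.18807855] [ 0.56807376 -0.01196173  0.1803952 ] [0.62645808 0.04219349 0.19664003]
623 [0.5944153  0.01436686 0.1497634 ] [ 0.54262248 -0.03753035  0.14059645] [0.65229619 0.06862397 0.15587896]
```

View pics/c.png

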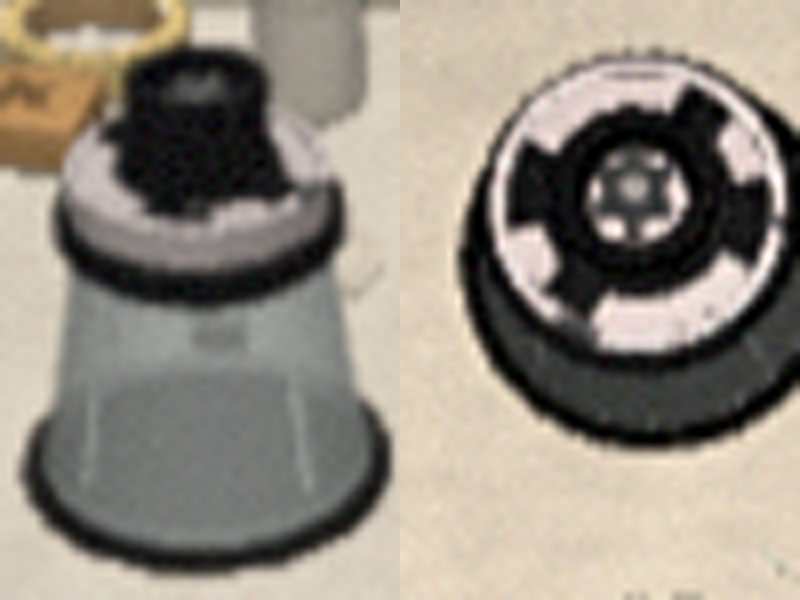

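The crop shows the two lugs at (700,115) and (580,290). The gaps are at (745,215) and (530,185), so the pointer lug is about 50° counter-clockwise of the right-hand gap. The axis is near (0.596, 0.0145). I'll move there now.

Call:
play_rows(
  moves=[
    [[0.034, -0.0268, -0.004], [0, 0, 0], 1],
    [[0.034, -0.0268, -0.004], [0, 0, 0], 1],
    [[0.034, -0.0268, -0.004], [0, 0, 0], 1],
    [[0.034, -0.0268, -0.004], [0, 0, 0], 1],
    [[0.034, -0.0268, -0.004], [0, 0, 0], 1],
    [[0.034, -0.0268, -0.004], [0, 0, 0], 1],
    [[0.034, -0.0268, -0.004], [0, 0, 0], 1],
    [[0.034, -0.0268, -0.004], [0, 0, 0], 1],
  ],
)

```text
time: 0.9
eef_pos: [0.4456, -0.2948, 0.2823]
eef_rot: [0.975, 0.223, -0.0, -0.0]
contact_force: [1.0, -0.3, -0.3]
opening: 0.0856
finger_force: 0.0
```

Call:
play_rows(
  moves=[
    [[0.034, -0.0268, -0.004], [0, 0, 0], 1],
    [[0.034, -0.0268, -0.004], [0, 0, 0], 1],
    [[0.034, -0.0268, -0.004], [0, 0, 0], 1],
    [[0.034, -0.0268, -0.004], [0, 0, 0], 1],
    [[0.034, -0.0268, -0.004], [0, 0, 0], 1],
    [[0.034, -0.0268, -0.004], [0, 0, 0], 1],
    [[0.034, -0.0268, -0.004], [0, 0, 0], 1],
    [[0, 0, 0], [0, 0, 0], 1],
  ],
)

```text
time: 1.7
eef_pos: [0.5798, -0.0167, 0.3102]
eef_rot: [0.974, 0.227, 0.001, -0.002]
contact_force: [0.4, 0.4, -0.6]
opening: 0.0857
finger_force: 0.0
```

```bash
python3 - <<'E'
from cell import env
import cv2,numpy as np
from h import *
s=env.read_state();print({k:np.round(v,4).tolist() for k,v in s.items()})
f=env.grab_frame("wrist");np.savez("pics/w1.npz",**f)
print(proj(f,[[.596,.0145,.19],[.596,.0145,.148]]), ray(f,256,192))
cv2.imwrite("pics/d.png",cv2.resize(f["img"],(800,600)))
E
```

```text
{'time': 1.7, 'joint_positions': [0.0373, 0.386, -0.1285, 1.601, 0.0485, 1.1569, -1.2134], 'joint_vel': [0.0597, -0.0196, 0.0732, 0.0515, 0.0227, -0.0037, 0.0692], 'joint_efforts': [-0.7246, -61.5057, -0.2373, -30.0777, 0.1613, 0.1538, -1.1974], 'eef_pos': [0.5798, -0.0167, 0.3102], 'eef_rot': [0.9738, 0.2274, 0.0008, -0.0018], 'contact_force': [0.3818, 0.3561, -0.6478], 'torque': [-0.0174, -0.0053, 0.0271], 'finger_force': 0.0, 'opening': 0.0857}
[[234.12377941 164.10151051]
 [237.7240603  156.38026232]] (array([0.64682031, 0.01474866, 0.43282002]), array([-0.25737015, -0.11228931, -0.95986414]))
```

View pics/d.png

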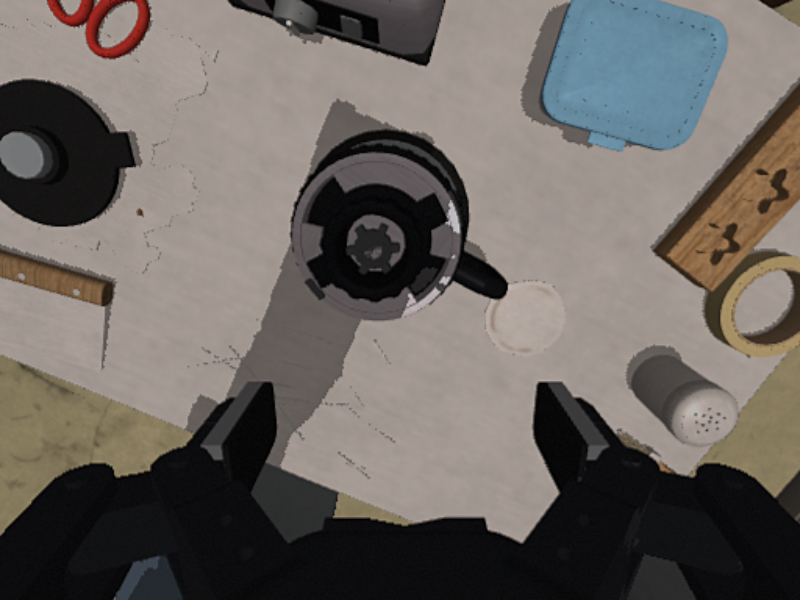

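The wrist view shows the collar centre near (375,243). The lugs are at (432,208) and (320,275), the gap is at about (428,280) and the bar at (315,288). I'll crop in to measure the angles.

```bash
python3 - <<'E'
import cv2,numpy as np
f=np.load("pics/w1.npz")
c=f["img"][90:210,180:300]
cv2.imwrite("pics/e.png",cv2.convertScaleAbs(cv2.resize(c,(600,600),interpolation=cv2.INTER_CUBIC),alpha=1.8))
E
```

```text
(no output)
```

View pics/e.png

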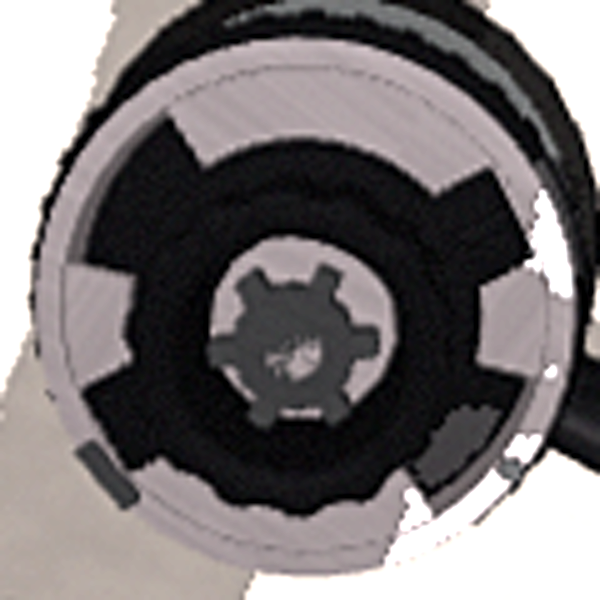

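The crop shows the lug tip centres at (512,212) and (112,432). The gap corners are at (525,378)/(432,515) and (170,115)/(85,260), the pip at (512,467) and the bar at (108,475). The handle is at the lower right.

```bash
python3 - <<'E'
from h import *
f=np.load("pics/w1.npz")
W=lambda x,y,z:onz(f,180+x/5-.4,90+y/5-.4,z)
rim=np.array([W(x,y,.150)[:2] for x,y in((40,280),(310,38),(572,330),(310,575),(100,125),(480,130),(85,470))])
A=np.c_[2*rim,np.ones(len(rim))];s=np.linalg.lstsq(A,(rim**2).sum(1),rcond=None)[0]
c=s[:2];print("c",c,"r",np.sqrt(s[2]+c@c))
ang=lambda p:np.degrees(np.arctan2(p[1]-c[1],p[0]-c[0]))
for n,p in dict(lugP=(512,212,.153),lug2=(112,432,.153),g1=(525,378,.148),g2=(432,515,.148),h1=(170,115,.148),h2=(85,260,.148),pip=(512,467,.15),bar=(108,475,.15)).items():
    q=W(*p);print(n,q.round(4),round(ang(q),1),round(np.hypot(*(q[:2]-c)),4))
# collar top circle centre via barrel hole & two views: hub centre
print("handle",onz(f,500*.64,290*.64,.05), onz(f,500*.64,290*.64,.11))
t=np.load("pics/top0.npz");print(meet(ray(t,205+(636-400)/8-.4,135+192/8-.4),ray(f,180+305/5-.4,90+335/5-.4)))
print(R.from_quat([.9738,.2274,.0008,-.0018]).as_matrix().round(3))
E
```

```text
c [0.59887026 0.01354807] r 0.05347907812650121
lugP [ 0.6374 -0.014   0.153 ] -35.6 0.0473
lug2 [0.5627 0.0386 0.153 ] 145.3 0.044
g1 [ 0.609  -0.0322  0.148 ] -77.6 0.0469
g2 [ 0.5745 -0.0283  0.148 ] -120.2 0.0484
h1 [0.6242 0.0534 0.148 ] 57.5 0.0473
h2 [0.5913 0.0575 0.148 ] 99.8 0.0446
pip [ 0.5916 -0.0382  0.15  ] -98.0 0.0522
bar [0.5531 0.036  0.15  ] 153.9 0.051
handle [ 0.59223538 -0.10632521  0.05      ] [ 0.60079056 -0.08734911  0.11      ]
(array([0.59981761, 0.0132242 , 0.16481819]), np.float64(0.0025430275725935817))
[[ 0.897  0.443  0.001]
 [ 0.443 -0.897  0.004]
 [ 0.002 -0.003 -1.   ]]
```

Call:
play_rows(
  moves=[
    [[0, 0, 0], [0, 0, -8.1], 1],
    [[0, 0, 0], [0, 0, -8.1], 1],
    [[0, 0, 0], [0, 0, -8.1], 1],
    [[0, 0, 0], [0, 0, -8.1], 1],
    [[0, 0, 0], [0, 0, -8.1], 1],
    [[0, 0, 0], [0, 0, -8.1], 1],
    [[0, 0, 0], [0, 0, -8.1], 1],
    [[0, 0, 0], [0, 0, -8.1], 1],
  ],
)

```text
time: 2.55
eef_pos: [0.5773, -0.0258, 0.3099]
eef_rot: [0.702, 0.712, -0.001, -0.0]
contact_force: [-0.0, -0.6, -0.4]
opening: 0.0851
finger_force: 0.0
```

Call:
play_rows(
  moves=[
    [[0, 0, 0], [0, 0, -8.1], 1],
    [[0, 0, 0], [0, 0, -8.1], 1],
    [[0, 0, 0], [0, 0, -8.1], 1],
    [[0, 0, 0], [0, 0, -8.1], 1],
    [[0, 0, 0], [0, 0, -8.1], 1],
    [[0, 0, 0], [0, 0, -8.1], 1],
    [[0, 0, 0], [0, 0, -8.1], 1],
    [[0, 0, 0], [0, 0, 0], 1],
  ],
)

```text
time: 3.35
eef_pos: [0.5775, -0.0258, 0.3098]
eef_rot: [0.282, 0.96, -0.0, -0.0]
contact_force: [0.5, 0.2, 0.8]
opening: 0.0854
finger_force: 0.0
```

```bash
cat >> h.py <<'E'
def go(env,P):
    s=env.read_state();M=R.from_quat(s["eef_rot"]).as_matrix()
    print("t",round(float(s["time"]),2),"j",np.round(s["joint_positions"],3),"pos",np.round(s["eef_pos"],4),"F",np.round(s["contact_force"],1),"T",np.round(s["torque"],3),"ff",np.round(s["finger_force"],1),"op",np.round(s["opening"],4))
    print("xt",M[:,0].round(3),"zt",M[:,2].round(4),"toolshift",(M.T@(np.array(P)-s["eef_pos"])).round(4))
E
python3 - <<'E'
from cell import env
from h import *
go(env,[.598,.0135,.30])
f=env.grab_frame("wrist");np.savez("pics/w2.npz",**f);P=proj(f,[[.598,.0135,.19]])[0];print(P)
x,y=[int(v) for v in P];x=max(x,60);y=max(y,60)
c=f["img"][y-60:y+60,x-60:x+60];print(x,y)
cv2.imwrite("pics/f.png",cv2.convertScaleAbs(cv2.resize(c,(600,600),interpolation=cv2.INTER_CUBIC),alpha=1.8))
E
```

```text
t 3.35 j [ 0.371  0.43  -0.619  1.593  0.262  1.204  0.701] pos [ 0.5775 -0.0258  0.3098] F [0.5 0.2 0.8] T [-0.045  0.012 -0.025] ff 0.0 op 0.0854
xt [-0.841  0.54   0.001] zt [-1.1e-03 -6.0e-04 -1.0e+00] toolshift [0.0039 0.0442 0.0098]
[309.23602521 190.28440716]
309 190
```

View pics/f.png

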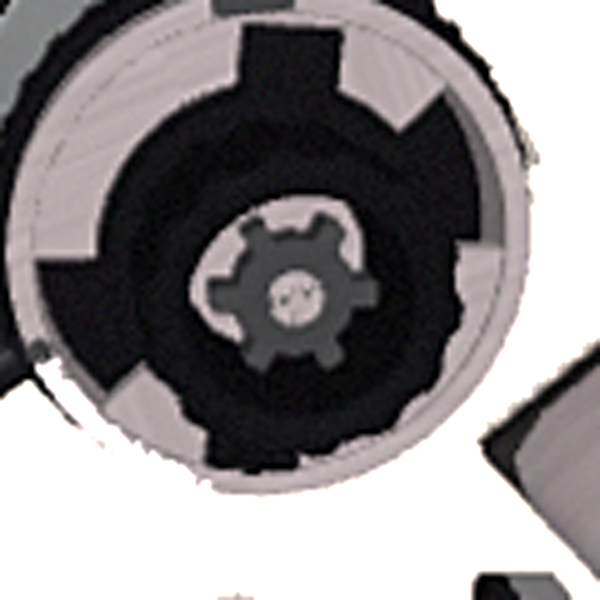

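The second wrist view shows the hub at (297,297) and the rim edges at (8,240), (528,220) and (265,492). The pip is at (40,350).

```bash
python3 - <<'E'
from h import *
f=np.load("pics/w1.npz");g=np.load("pics/w2.npz")
r1=lambda x,y:ray(f,180+x/5-.4,90+y/5-.4); r2=lambda x,y:ray(g,249+x/5-.4,130+y/5-.4)
W=lambda x,y,z:onz(g,249+x/5-.4,130+y/5-.4,z)
print("hub",meet(r1(305,347),r2(297,297)),"pip",meet(r1(512,467),r2(40,350)),"bar",meet(r1(108,475),r2(253,3)))
rim=np.array([W(x,y,.150)[:2] for x,y in((8,240),(528,220),(265,492),(455,420),(20,320),(120,40))])
s=np.linalg.lstsq(np.c_[2*rim,np.ones(len(rim))],(rim**2).sum(1),rcond=None)[0];c=s[:2];print(c,np.sqrt(s[2]+c@c))
for n,p in dict(lugP=(253,467,.153),lug2=(291,27,.153),g1=(105,395,.148),g2=(38,262,.148),h1=(445,95,.148),h2=(500,245,.148),pip=(40,350,.15),bar=(253,3,.15)).items():
    q=W(*p)[:2]-c;print(n,np.degrees(np.arctan2(q[1],q[0])).round(1),np.hypot(*q).round(4))
E
```

```text
hub (array([0.60035112, 0.01216499, 0.17816468]), np.float64(0.0019728157532650104)) pip (array([ 0.59114866, -0.03848332,  0.14786436]), np.float64(0.0001486119429580749)) bar (array([0.55324043, 0.03579585, 0.15055125]), np.float64(0.0004119338174818151))
[0.59891666 0.01289076] 0.05357415972901858
lugP -35.2 0.0458
lug2 145.3 0.0463
g1 -79.7 0.0458
g2 -120.4 0.0478
h1 101.0 0.047
h2 59.2 0.0478
pip -99.3 0.0516
bar 153.5 0.051
```

Call:
play_rows(
  moves=[
    [[0.0015, 0.022, 0], [0, 0, 0], 1],
    [[0.0015, 0.022, 0], [0, 0, 0], 1],
    [[0, 0, 0.02], [0, 0, 0], 1],
    [[0, 0, 0.02], [0, 0, 0], 1],
    [[0, 0, 0.02], [0, 0, 0], 1],
    [[0, 0, 0], [0, 0, 0], 1],
    [[0, 0, 0], [0, 0, 0], 1],
  ],
)

```text
time: 4.1
eef_pos: [0.5992, 0.0141, 0.2506]
eef_rot: [0.283, 0.959, -0.0, -0.0]
contact_force: [0.7, 0.8, 1.7]
opening: 0.0858
finger_force: 0.0
```

```bash
python3 - <<'E'
from cell import env
from h import *
go(env,[.5988,.013,.19])
E
```

```text
t 4.1 j [ 0.281  0.51  -0.601  1.631  0.315  1.099  0.591] pos [0.5992 0.0141 0.2506] F [0.7 0.8 1.7] T [ 0.021 -0.024  0.019] ff 0.0 op 0.0858
xt [-0.84   0.543  0.   ] zt [-5.e-04 -2.e-04 -1.e+00] toolshift [-0.0003 -0.0012  0.0606]
```

Descend, then close.

Call:
play_rows(
  moves=[
    [[0, -0.001, 0.015], [0, 0, 0], 1],
    [[0, 0, 0.015], [0, 0, 0], 1],
    [[0, 0, 0.015], [0, 0, 0], 1],
    [[0, 0, 0.014], [0, 0, 0], 1],
    [[0, 0, 0], [0, 0, 0], 1],
    [[0, 0, 0], [0, 0, 0], 1],
  ],
)

```text
time: 4.7
eef_pos: [0.599, 0.0137, 0.1919]
eef_rot: [0.282, 0.959, 0.0, 0.0]
contact_force: [0.3, 0.8, 1.3]
opening: 0.0855
finger_force: 0.0
```

Call:
play_rows(
  moves=[
    [[0, 0, 0], [0, 0, 0], 0.55],
    [[0, 0, 0], [0, 0, 0], 0.55],
    [[0, 0, 0], [0, 0, 0], 0.3],
    [[0, 0, 0], [0, 0, 0], 0.3],
    [[0, 0, 0], [0, 0, 0], 0.3],
    [[0, 0, 0], [0, 0, 0], 0.3],
  ],
)

```text
time: 5.3
eef_pos: [0.5992, 0.0138, 0.1923]
eef_rot: [0.282, 0.959, 0.0, 0.001]
contact_force: [-0.9, 0.7, 5.4]
opening: 0.0555
finger_force: 62.5
```

```bash
python3 - <<'E'
from cell import env
from h import *
go(env,[.5988,.013,.19])
E
```

```text
t 5.3 j [ 0.266  0.564 -0.579  1.71   0.362  0.975  0.551] pos [0.5992 0.0138 0.1923] F [-0.9  0.7  5.4] T [-0.092  0.249  0.037] ff 62.5 op 0.0555
xt [-0.841  0.541 -0.001] zt [ 0.0015  0.     -1.    ] toolshift [-0.0001 -0.0009  0.0023]
```

Call:
play_rows(
  moves=[
    [[0, 0, 0], [0, 0, 8], 0.3],
    [[0, 0, 0], [0, 0, 8], 0.3],
    [[0, 0, 0], [0, 0, 8], 0.3],
    [[0, 0, 0], [0, 0, 8], 0.3],
    [[0, 0, 0], [0, 0, 8], 0.3],
    [[0, 0, 0], [0, 0, 8], 0.3],
    [[0, 0, 0], [0, 0, 8], 0.3],
    [[0, 0, 0], [0, 0, 8], 0.3],
  ],
)

```text
time: 6.1
eef_pos: [0.5991, 0.0139, 0.1922]
eef_rot: [0.749, 0.662, 0.001, 0.0]
contact_force: [-0.6, -0.6, 3.4]
opening: 0.0554
finger_force: 62.5
```

Call:
play_rows(
  moves=[
    [[0, 0, 0], [0, 0, 0.8], 0.3],
    [[0, 0, 0], [0, 0, 0], 0.3],
    [[0, 0, 0], [0, 0, 0], 0.3],
  ],
)

```text
time: 6.4
eef_pos: [0.5991, 0.0138, 0.1917]
eef_rot: [0.751, 0.66, 0.0, 0.0]
contact_force: [0.9, 0.5, 2.9]
opening: 0.0556
finger_force: 62.6
```

```bash
python3 - <<'E'
from cell import env
from h import *
go(env,[.5988,.013,.19])
M=R.from_quat(env.read_state()["eef_rot"]).as_matrix();print(np.degrees(np.arctan2(.541,-.841)-np.arctan2(M[1,0],M[0,0])))
f=env.grab_frame("wrist");np.savez("pics/w3.npz",**f)
P=proj(f,[[.5988,.013,.15]])[0];x,y=[int(v) for v in P];print(x,y)
c=f["img"][max(y-85,0):y+85,x-100:x+100]
cv2.imwrite("pics/g.png",cv2.convertScaleAbs(cv2.resize(c,None,fx=4,fy=4,interpolation=cv2.INTER_CUBIC)[:600],alpha=1.6))
E
```

```text
t 6.4 j [ 0.074  0.526 -0.271  1.717  0.17   0.92  -0.394] pos [0.5991 0.0138 0.1917] F [0.9 0.5 2.9] T [ 0.125 -0.167 -0.008] ff 62.6 op 0.0556
xt [0.128 0.992 0.   ] zt [ 1.e-03  3.e-04 -1.e+00] toolshift [-0.0009 -0.0002  0.0017]
64.59463443212908
257 231
```

View pics/g.png

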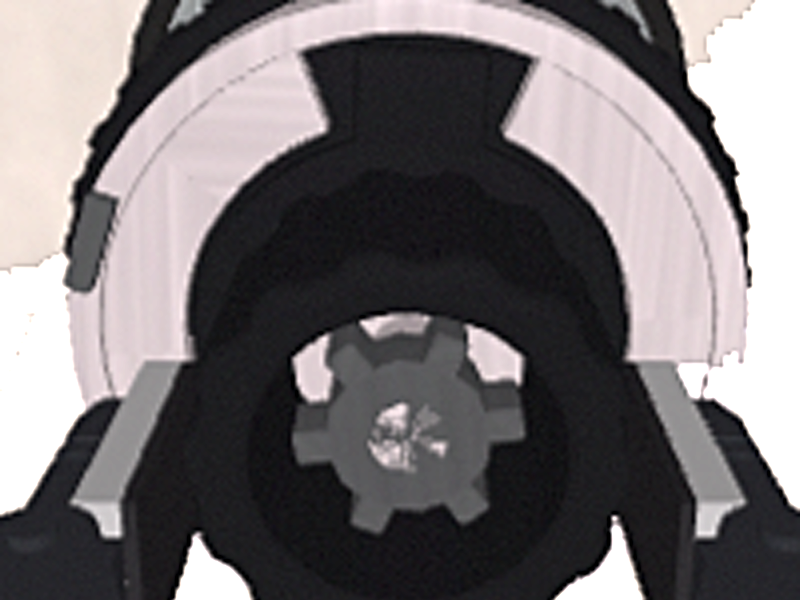

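The lug edges at x≈355 and 490 sit centred in the gap edges at x≈305 and 530, so it can be pushed down.

Call:
play_rows(
  moves=[
    [[0, 0, 0.003], [0, 0, 0], 0.3],
    [[0, 0, 0.003], [0, 0, 0], 0.3],
    [[0, 0, 0.003], [0, 0, 0], 0.3],
    [[0, 0, 0.003], [0, 0, 0], 0.3],
    [[0, 0, 0.001], [0, 0, 0], 0.3],
    [[0, 0, 0], [0, 0, 0], 0.3],
    [[0, 0, 0], [0, 0, 0], 0.3],
  ],
)

```text
time: 7.15
eef_pos: [0.5991, 0.0139, 0.1796]
eef_rot: [0.751, 0.66, 0.001, 0.0]
contact_force: [-1.5, -0.2, 15.2]
opening: 0.0554
finger_force: 63.9
```

```bash
python3 - <<'E'
from cell import env
from h import *
go(env,[.5988,.013,.179])
E
```

```text
t 7.15 j [ 0.072  0.539 -0.269  1.732  0.176  0.893 -0.4  ] pos [0.5991 0.0139 0.1796] F [-1.5 -0.2 15.2] T [-0.023  0.685  0.059] ff 63.9 op 0.0554
xt [0.129 0.992 0.001] zt [ 1.6e-03  4.0e-04 -1.0e+00] toolshift [-0.0009 -0.0002  0.0006]
```

Call:
play_rows(
  moves=[
    [[0, 0, 0.0007], [0, 0, 0], 0.3],
    [[0, 0, 0], [0, 0, 5], 0.3],
    [[0, 0, 0], [0, 0, 5], 0.3],
    [[0, 0, 0], [0, 0, 5], 0.3],
    [[0, 0, 0], [0, 0, 5], 0.3],
    [[0, 0, 0], [0, 0, 0], 0.3],
  ],
)

```text
time: 7.75
eef_pos: [0.5992, 0.0139, 0.1795]
eef_rot: [0.855, 0.518, 0.001, 0.0]
contact_force: [-4.9, -0.8, 21.2]
opening: 0.0558
finger_force: 64.3
```

```bash
python3 - <<'E'
from cell import env
from h import *
go(env,[.5988,.013,.179])
E
```

```text
t 7.75 j [ 0.008  0.533 -0.17   1.735  0.112  0.881 -0.691] pos [0.5992 0.0139 0.1795] F [-4.9 -0.8 21.2] T [ 0.061  1.038 -0.05 ] ff 64.3 op 0.0558
xt [0.463 0.886 0.001] zt [ 2.2e-03  3.0e-04 -1.0e+00] toolshift [-0.001   0.0001  0.0005]
```

Call:
play_rows(
  moves=[
    [[0, 0, 0], [0, 0, 8], 0.3],
    [[0, 0, 0], [0, 0, 8], 0.3],
    [[0, 0, 0], [0, 0, 8], 0.3],
    [[0, 0, 0], [0, 0, 8], 0.3],
    [[0, 0, 0], [0, 0, 8], 0.3],
    [[0, 0, 0], [0, 0, 8], 0.3],
    [[0, 0, 0], [0, 0, 8], 0.3],
    [[0, 0, 0], [0, 0, 8], 0.3],
  ],
)

```text
time: 8.55
eef_pos: [0.5994, 0.0138, 0.1795]
eef_rot: [1.0, -0.015, 0.001, -0.0]
contact_force: [-4.5, 1.1, 21.1]
opening: 0.0559
finger_force: 64.3
```

Call:
play_rows(
  moves=[
    [[0, 0, 0], [0, 0, 8], 0.3],
    [[0, 0, 0], [0, 0, 4], 0.3],
    [[0, 0, 0], [0, 0, 0], 0.3],
  ],
)

```text
time: 8.85
eef_pos: [0.5993, 0.0138, 0.1795]
eef_rot: [0.993, -0.118, 0.001, -0.0]
contact_force: [-3.6, -0.1, 21.2]
opening: 0.056
finger_force: 64.4
```

```bash
python3 - <<'E'
from cell import env
from h import *
go(env,[.5988,.013,.179])
M=R.from_quat(env.read_state()["eef_rot"]).as_matrix();print(np.degrees(np.arctan2(.992,.129)-np.arctan2(M[1,0],M[0,0])))
E
```

```text
t 8.85 j [-0.233  0.541  0.206  1.744 -0.139  0.869 -1.774] pos [0.5993 0.0138 0.1795] F [-3.6 -0.1 21.2] T [ 0.072  1.043 -0.1  ] ff 64.4 op 0.056
xt [ 0.972 -0.235  0.002] zt [ 2.3e-03  5.0e-04 -1.0e+00] toolshift [-0.0003  0.0009  0.0005]
96.17136848228779
```

Turned 96° from the gap. Next I'll creep in small steps towards the stop.

Call:
play_rows(
  moves=[
    [[0, 0, 0], [0, 0, 3], 0.3],
    [[0, 0, 0], [0, 0, 3], 0.3],
    [[0, 0, 0], [0, 0, 2], 0.3],
    [[0, 0, 0], [0, 0, 0], 0.3],
  ],
)

```text
time: 9.25
eef_pos: [0.5993, 0.0138, 0.1795]
eef_rot: [0.982, -0.187, 0.001, -0.001]
contact_force: [-4.1, 0.1, 21.4]
opening: 0.0559
finger_force: 64.4
```

```bash
cat > q.py <<'E'
from cell import env
from h import *
go(env,[.5988,.013,.179])
M=R.from_quat(env.read_state()["eef_rot"]).as_matrix();print(np.degrees(np.arctan2(.992,.129)-np.arctan2(M[1,0],M[0,0])))
E
python3 q.py
```

```text
t 9.25 j [-0.258  0.544  0.246  1.745 -0.166  0.871 -1.885] pos [0.5993 0.0138 0.1795] F [-4.1  0.1 21.4] T [ 0.124  0.956 -0.079] ff 64.4 op 0.0559
xt [ 0.93  -0.367  0.002] zt [ 2.3e-03  8.0e-04 -1.0e+00] toolshift [-0.0002  0.0009  0.0005]
104.09522777421364
```

Call:
play_rows(
  moves=[
    [[0, 0, 0], [0, 0, 2], 0.3],
    [[0, 0, 0], [0, 0, 2], 0.3],
    [[0, 0, 0], [0, 0, 2], 0.3],
    [[0, 0, 0], [0, 0, 0], 0.3],
  ],
)

```text
time: 9.65
eef_pos: [0.6005, 0.0131, 0.1796]
eef_rot: [0.972, -0.237, 0.002, -0.0]
contact_force: [0.2, -1.3, 18.0]
opening: 0.0557
finger_force: 64.3
```

```bash
python3 q.py
```

```text
t 9.65 j [-0.277  0.548  0.276  1.744 -0.186  0.87  -1.968] pos [0.6005 0.0131 0.1796] F [ 0.2 -1.3 18. ] T [-0.615 -0.     0.804] ff 64.3 op 0.0557
xt [ 0.888 -0.461  0.004] zt [ 4.5e-03 -7.0e-04 -1.0e+00] toolshift [-0.0015  0.0008  0.0005]
110.01080754714009
```

The torque rose to 0.8 N m, so this is the stop. I'll ease it up into the notch.

Call:
play_rows(
  moves=[
    [[0, 0, -0.001], [0, 0, 0], 0.3],
    [[0, 0, -0.001], [0, 0, 0], 0.3],
    [[0, 0, -0.001], [0, 0, 0], 0.3],
    [[0, 0, -0.001], [0, 0, 0], 0.3],
    [[0, 0, -0.001], [0, 0, 0], 0.3],
    [[0, 0, -0.001], [0, 0, 0], 0.3],
    [[0, 0, 0], [0, 0, 0], 0.3],
    [[0, 0, 0], [0, 0, 0], 0.3],
  ],
)

```text
time: 10.45
eef_pos: [0.6003, 0.0131, 0.1842]
eef_rot: [0.972, -0.237, 0.002, -0.0]
contact_force: [4.6, -2.1, 4.4]
opening: 0.0559
finger_force: 63.0
```

```bash
python3 q.py
```

```text
t 10.45 j [-0.278  0.543  0.278  1.738 -0.184  0.882 -1.971] pos [0.6003 0.0131 0.1842] F [ 4.6 -2.1  4.4] T [-0.609 -1.085  0.546] ff 63.0 op 0.0559
xt [ 0.888 -0.46   0.003] zt [ 3.4e-03 -8.0e-04 -1.0e+00] toolshift [-0.0013  0.0008  0.0052]
110.01014540326699
```

It rose about 4.7 mm and is now being held, which fits the notch. Release and lift away.

Call:
play_rows(
  moves=[
    [[0, 0, 0], [0, 0, 0], 1],
    [[0, 0, 0], [0, 0, 0], 1],
    [[0, 0, 0], [0, 0, 0], 1],
    [[0, 0, 0], [0, 0, 0], 1],
    [[0, 0, 0], [0, 0, 0], 1],
  ],
)

```text
time: 10.95
eef_pos: [0.5985, 0.0137, 0.1834]
eef_rot: [0.971, -0.238, -0.0, 0.0]
contact_force: [0.3, -0.1, 0.3]
opening: 0.0852
finger_force: 0.0
```

Call:
play_rows(
  moves=[
    [[0, 0, -0.015], [0, 0, 0], 1],
    [[0, 0, -0.025], [0, 0, 0], 1],
    [[0, 0, -0.025], [0, 0, 0], 1],
    [[0, 0, -0.025], [0, 0, 0], 1],
    [[0, 0, -0.02], [0, 0, 0], 1],
    [[-0.03, 0, 0], [0, 0, 0], 1],
    [[0, 0, 0], [0, 0, 0], 1],
    [[0, 0, 0], [0, 0, 0], 1],
  ],
)

```text
time: 11.75
eef_pos: [0.5719, 0.0279, 0.2938]
eef_rot: [0.971, -0.237, 0.0, -0.0]
contact_force: [0.8, -0.6, -0.3]
opening: 0.0854
finger_force: 0.0
```

```bash
python3 q.py; python3 - <<'E'
from cell import env
from h import *
f=env.grab_frame("wrist");np.savez("pics/w4.npz",**f)
P=proj(f,[[.5988,.013,.15],[.5988,.013,.182]]);x,y=[int(v) for v in P[0]];print(P)
y0=max(y-60,0);x0=max(x-60,0);print(x0,y0)
c=f["img"][y0:y0+120,x0:x0+120]
cv2.imwrite("pics/i.png",cv2.convertScaleAbs(cv2.resize(c,(600,600),interpolation=cv2.INTER_CUBIC),alpha=1.8))
z=f["z_map"];Q=[]
for v in range(y0,y0+120,2):
    for u in range(x0,x0+120,2):
        if z[v,u]>0:
            c,d=ray(f,u,v);Q.append(c+d*z[v,u])
Q=np.array(Q);r=np.hypot(Q[:,0]-.5988,Q[:,1]-.013)
q=Q[(r>.021)&(r<.027),2];print("top z",np.median(q[q>.165]),"rim z",np.median(Q[(r>.0495)&(r<.053)&(Q[:,2]>.13),2]))
E
```

```text
t 11.75 j [-0.341  0.4    0.312  1.657 -0.134  1.106 -2.042] pos [0.5719 0.0279 0.2938] F [ 0.8 -0.6 -0.3] T [ 0.068 -0.034  0.05 ] ff 0.0 op 0.0854
xt [ 0.887 -0.461  0.   ] zt [ 2.e-04  3.e-04 -1.e+00] toolshift [0.0308 0.0008 0.1148]
110.06585005643022
[[258.85351671 157.48666748]
 [258.86808144 163.82176835]]
198 97
top z 0.1808215475469978 rim z 0.14837482056321363
```

View pics/i.png

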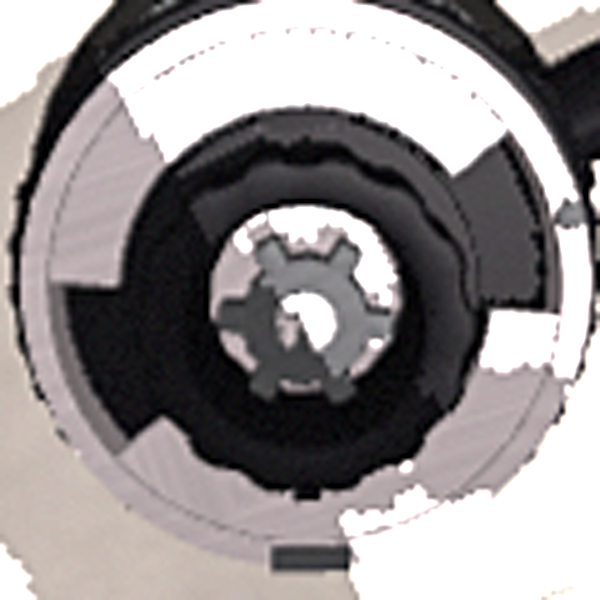

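The collar's lugs are under the ledges, and the pointer rib at (308,495) lines up with the bar at (310,558). The collar top stands 32.4 mm above the rim, which puts it at about 182 mm, the locked height.

```bash
python3 -c "
from cell import env
print(env.hand_in())"
```

```text
the job is handed in; nothing more can be done
None
```

The job is handed in: the collar was turned over the gaps, pushed down, turned clockwise to its stop and let up into its notch (top about 182 mm, pointer at the bar), without the robot going near the lid, shaker or brush.

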